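# Scan a moulded case and hold it home in the measuring corner

### The job

Pick up the hand scanner and hold it still for a good second with its window pointing straight down at the middle of the barcode label on the purple case, about 7 cm above the label; then stand it back upright on its blue pad and let go of it. Then take the case by its raised grip, bring it over the white plate until it is square and fully home against both steel stops of the corner, flat on the plate, and keep pressing it gently against both stops at once: finish while still holding and pressing it. Leave the other things on the table alone and never force the case hard against the stops.

Things in the scene. Friction and masses are not known exactly. Their poses are not given: they have to be found in the camera images.
- fixture: Fixed white plastic plate, 15 mm thick, carrying two rigid steel stops that rise 22 mm above its top. Origin on the table. In its frame the plate spans x -120 to 120, y -110 to 160 mm; one stop face is at x = +100 mm (facing -x), the other at y = +90 mm (facing -y); they make the corner. Its heading varies by about 20 degrees either way.
- corner (a point): The point where the two stop faces meet, on the plate's top (15 mm above the table); axes as the fixture's: the stops lie on the +x and +y sides of the space where the case goes.
- stop_x: The steel stop bar across the plate's +x side, 15 by 205 by 22 mm; origin at the centre of its underside, on the plate. The case rubs a little on the plate and on the stops (friction 0.2 to 0.4), so that drag on one can feel like contact with another; about 10 N on each is a good press.
- stop_y: The steel stop bar along the plate's +y side, 195 by 15 by 22 mm; origin at the centre of its underside, on the plate.
- case_grip (a point): Centre of the raised dark purple grip, 42 (x) by 22 (y) by 34 mm tall, in the middle of the purple case's lid. Axes as the case's. Case underside 49 mm below this point, lid 17 mm below. Starts flat on the white plate, clear of the stops, up to 17 degrees askew. When home, this point is 55 mm (plate's x) and 40 mm (y) from the stop faces, case x along plate x.
- case_label (a point): Middle of the white barcode label with black bars, 26 by 46 mm, lying flat on the case's lid 38.5 mm from its centre towards the case's +x end; it faces up.
- case_corner (a point): The lower corner of the case at its +x end and +y side (55 and 40 mm from the case's centre); meets the point corner when home.
- case: The purple moulded case, 110 (x) by 80 (y) by 32 mm tall without its grip, 66 mm with it, about 0.25 kg; origin at the centre of its underside, x along its length towards the label.
- scanner_mid (a point): Middle, half-way up, of the hand scanner, which stands upright on the pad. Its upright grey handle is 44 (x) by 30 (y) mm and runs from 18 mm below to 60 mm above this point: grip it across its 30 mm, 25 to 40 mm above this point. It looks straight down (its own -z) out of the bottom of its hood; the window is 60 mm below this point.
- scanner: The hand scanner, 120 mm tall, about 0.22 kg: black square hood 64 by 64 by 30 mm with an orange band at the bottom, grey handle above; origin at the centre of its underside. Turned up to 35 degrees either way.
- pad: Fixed round blue parking pad for the scanner, 110 mm across, 4 mm thick, flat on the table to the left or right of the fixture; origin under its centre.
- nut: Bystander: small black thumb nut, 28 mm across, 20 mm tall, on the white plate behind the stop on its +y side. Origin at its underside.
- stack: Bystander: stack of five purple lids, 100 by 78 by 90 mm tall, on the side of the fixture away from the scanner. Origin at its underside.
- standoff: Bystander: round steel standoff, 32 mm across, 50 mm tall. Origin at its underside.
- cup: Bystander: purple measuring cup, 52 mm across, 45 mm tall. Origin at its underside.
Not all that is in view belongs to the job. Several things look just like the scanner: the one meant starts farthest from the robot's base. What is shaped like the case but yellow is not meant.

How it is judged:
On the way, in this order (a step that is already met when the one before it is completed fails the run):
1. the scanner, held and still, looks down at the label: the label's middle within 15 mm of its line of sight (each way), 35 to 115 mm from its window (x of case_label in the frame of scanner_mid between -0.015 and 0.015 m and y of case_label in the frame of scanner_mid between -0.015 and 0.015 m and z of case_label in the frame of scanner_mid between -0.175 and -0.095 m and angle between scanner_mid's own z axis and vertical below 0.25 rad and linear speed of scanner below 0.03 m/s and contact force between the fingers and scanner above 1 N), for 0.7 s.
2. the scanner stands upright on its pad again, let go (horizontal distance between scanner_mid and pad below 0.025 m and angle between scanner_mid's own z axis and vertical below 0.1 rad and height (world z) of scanner_mid between 0.058 and 0.07 m and contact force between the fingers and scanner below 0.05 N and linear speed of scanner below 0.02 m/s), for 0.2 s.
At the end, for the whole second after the job is handed in: Case flat on the plate (3 mm), square (2.5 degrees), corner within 4 mm of the stops' corner, at rest, held by the fingers and pressed on each stop with over 1.5 N through the last second; scanner upright on its pad within 25 mm of its centre (horizontal distance between case_corner and corner below 0.004 m and angle between the x axis of case and the x axis of fixture, either way round below 0.045 rad and z of case_corner in the frame of fixture between 0.012 and 0.0185 m and angle between case's own z axis and vertical below 0.05 rad and contact force between case and stop_x above 1.5 N and contact force between case and stop_y above 1.5 N and contact force between the fingers and case above 1 N and linear speed of case below 0.01 m/s and horizontal distance between scanner_mid and pad below 0.025 m and angle between scanner_mid's own z axis and vertical below 0.1 rad and height (world z) of scanner_mid between 0.058 and 0.07 m); the arm keeps its last pose, push and grip.
It fails at once if the case is forced against a stop with more than 60 N (contact force between case and stop_x above 60 N or contact force between case and stop_y above 60 N).
It fails at once if the scanner is tipped over (angle between scanner_mid's own z axis and vertical above 0.8 rad).
It fails at once if a bystander is moved by more than 30 mm (distance of any of nut, stack, standoff, cup from where it was at the start of the episode above 0.03 m).
It also fails if it takes over 67 s, if anything falls off the work surface, if the arm or the gripper's body presses on something with over 40 N, if the wrist force passes 120 N, or if a joint passes its speed limit or range.

### The arm

A 6-joint arm with a two-finger parallel gripper is mounted at the origin on the work surface. World frame = base frame: x ahead of the robot, y to its left, z up, the work surface at z = 0. Lengths are in m, angles in rad, forces in N, time in s.
With the tool pointing down it reaches from about 0.35 to 0.775 m from the base axis. Payload 5.5 kg.
Tool frame: the origin (TCP) lies at the very end of the fingers, on their centre line; the grasp point (between the pads) lies 19 mm behind it; z points along the fingers, y is the line along which they close (so a half turn about z gives the same grasp; the last joint's range is limited). The gripper opens to 85 mm and grips with 20 to 120 N. Pads are 22 mm wide; open, the fingers measure 114 mm over their backs; the gripper's body (76 mm by 85 mm) begins 54 mm behind the grasp point. The pads swing forward as they close: fully open they stand 13 mm farther back than shut.
Start: joints at [-1.454, 0.313, 0.046, 1.304, 0, 1.431], TCP at [0.146, -0.556, 0.205] pointing down, gripper open.
Joint ranges: [-2.76, 2.76], [-0.86, 1.69], [-1.03, 1.26], [-2.2, 2.34], [-1.47, 1.5], [-3.14, 3.14]. Speed limits (rad/s): [2.57, 2.57, 3.14, 3.14, 3.14, 3.14].

### API

Orientations are given as a unit quaternion [w, x, y, z].
In Python, from workcell import env gives the robot as it stands. The module is installed in compiled form; this text tells all that it offers.
- The arm moves only by the tool jog_arm, never from a script. Its arguments are lists of equal length, an entry for each row: "gripper": the opening, from 0 (shut) to 1 (fully open); "offset": the shift along the world's x, y, z in cm, a list of three; "twist": the turn about the world's z in degrees. In form: {"gripper": [gripper, ...], "offset": [[dx, dy, dz], ...], "twist": [twist, ...]}. A call has exactly 8 rows; each row is the pose to reach, as a shift and turn from the pose commanded when the call began; what a row does not reach only later rows make up. A row lasts 1/8 s, in which the tool goes at most 62.5 mm and 10.7 degrees, less where a joint would pass 70% of its speed; a pose out of reach is approached as far as the arm can. A call with a gripper value outside its range is refused whole. The fingers move at their own pace and stop on an object; "squeeze" is the grip in N (left out, the last holds). Time passes only in rows, so rows that repeat a pose let the fingers close, or fill a call up. It gives the time, the measured TCP pose, the force, the opening and the grip force at its end, in the units of the state.
- env.get_state(): the state, without advancing time (a new reading comes with each control period).
- env.read_camera(name): name is "scene" or "top"; returns a dict with "image" (384x512x3 uint8, red, green, blue), "z_map" (384x512 float32, m along the optical axis (not along the pixel's ray), 0 where there is no reading), "fovy" (degrees; the focal length in pixels is half the picture's height over the tangent of half this angle, whatever the lens; pixels are square), "cx", "cy" (the principal point, pixels), "distortion" ([k1, k2, p1, p2, k3] as OpenCV has them; the pictures are not rectified), "cam_to_world" (4x4, takes a point from camera to world coordinates). Camera axes: x right, y up, looking along -z (the intrinsics and any distortion apply to the point x, -y, -z); pixel columns grow to the right and rows downward; lengths in m; the calibration is good to about 2 mm. A picture is of the moment at which its call begins.
- env.hand_in(): hands the job in; it is judged then, once.
The state is a dict: "clock": time; "joint_pos": joint angles; "qvel": joint speeds; "tau": joint torques, N m; "tcp_pos": TCP position; "orientation": TCP orientation; "wrist_force": force on the tool from outside, world axes, zero at the start; "ft_torque": the same for the moment, N m; "finger_gap": finger opening in m; "grip_force": force on a finger pad.
Only numpy, scipy, OpenCV 4.12 (cv2) and the standard library are available. Lean on these libraries where they do the work, as an engineer would, in place of code of your own. Each camera call takes 0.05 s, during which the arm holds its last target. There are 200 camera calls.

## Working session

There is one attempt and no reset: what is moved stays moved. The work goes in short steps, Python scripts to look and compute and a tool call to move; the robot and the scene stay as the last step left them, time stands still between calls to the robot, and variables do not carry over. Pictures are saved under pics/ and viewed, at most 10 in all, crops included, and the job is handed in when it is done.

Besides the shell and the picture viewer there is one more tool, called after ">>>" by a JSON object that holds its "method" and its "body", one argument or row to a line. jog_arm: Moves the arm, as the interface text tells. Its arguments: {"type":"object","properties":{"gripper":{"type":"array"},"offset":{"type":"array"},"twist":{"type":"array"},"squeeze":{"type":"number"}},"required":["gripper","offset","twist"]}

```bash
mkdir -p pics; cat > h.py <<'E'
import numpy as np, cv2
from workcell import env
def cam(n):
    c=env.read_camera(n); h,w=c['image'].shape[:2]
    f=h/2/np.tan(np.radians(c['fovy'])/2)
    c['K']=np.array([[f,0,c['cx']],[0,f,c['cy']],[0,0,1]]); c['D']=np.array(c['distortion'],float); c['T']=np.array(c['cam_to_world']); return c
def rays(c,px):
    p=cv2.undistortPoints(np.array(px,float).reshape(-1,1,2),c['K'],c['D']).reshape(-1,2)
    return np.c_[p[:,0],-p[:,1],-np.ones(len(p))]@c['T'][:3,:3].T
def onplane(c,px,z):
    d=rays(c,px);o=c['T'][:3,3]
    return o+d*((z-o[2])/d[:,2])[:,None]
def cloud(c):
    h,w=c['z_map'].shape; v,u=np.mgrid[:h,:w]
    P=c['T'][:3,3]+rays(c,np.c_[u.ravel(),v.ravel()])*c['z_map'].reshape(-1,1)
    P[c['z_map'].ravel()==0]=np.nan
    return P.reshape(h,w,3)
def save(c,n,s=1.5): cv2.imwrite('pics/'+n,cv2.resize(c['image'][:,:,::-1],None,fx=s,fy=s))
E
python3 - <<'E'
from h import *
for n in('top','scene'):
    c=cam(n); save(c,n+'0.png'); print(n,c['fovy'],c['D'],c['T'].round(3).tolist())
s=env.get_state();print(s)
E
```

```text
top 43.55623371072734 [-0.01703663  0.          0.          0.          0.        ] [[-0.012, 0.996, -0.092, 0.401], [-1.0, -0.011, 0.014, 0.004], [0.013, 0.092, 0.996, 1.226], [0.0, 0.0, 0.0, 1.0]]
scene 47.182637644284625 [0.03964506 0.         0.         0.         0.        ] [[0.76, -0.486, 0.432, 0.981], [0.65, 0.584, -0.487, -0.528], [-0.015, 0.651, 0.759, 0.893], [0.0, 0.0, 0.0, 1.0]]
{'clock': 0.1, 'joint_pos': array([-1.45361384e+00,  3.13936286e-01,  4.51260683e-02,  1.30359853e+00,
        6.34560776e-06,  1.43120446e+00]), 'qvel': array([ 2.74814373e-03, -1.80101459e-03,  3.28787520e-03, -1.03349316e-03,
        4.92030413e-05,  6.85450469e-04]), 'tau': array([ 2.09146361e-03, -4.81723058e+01,  2.99244511e+01,  1.26724772e-02,
       -1.85435815e-04,  1.54144192e-05]), 'tcp_pos': array([ 0.14596876, -0.55566795,  0.20430551]), 'orientation': array([-8.06124113e-04,  9.91769359e-01,  1.28034717e-01,  1.22057541e-05]), 'wrist_force': array([ 0.05742445, -0.57369582, -0.37855227]), 'ft_torque': array([-0.05479745,  0.07608945, -0.01631986]), 'grip_force': 0.0, 'finger_gap': 0.08535413755819649}
```

View pics/top0.png

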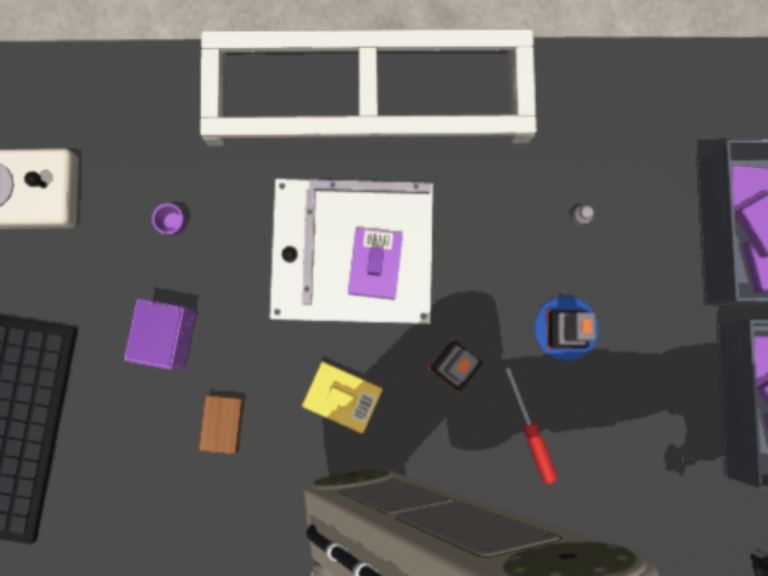

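View pics/scene0.png

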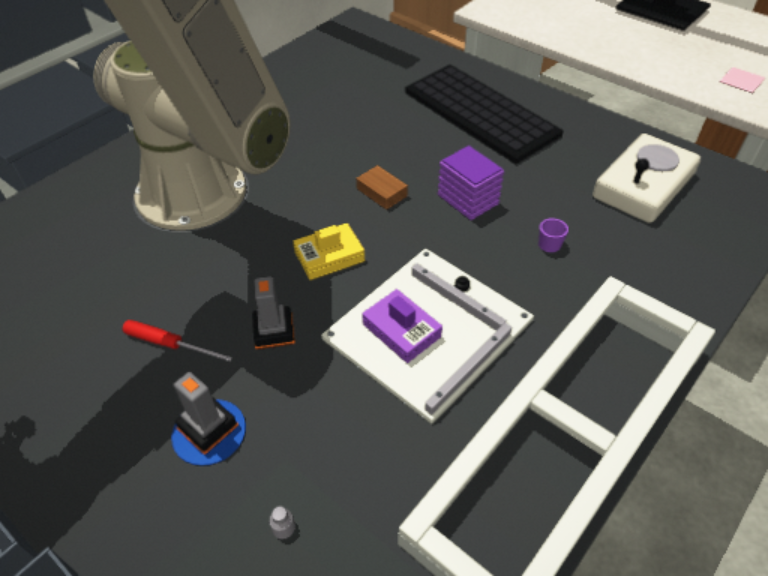

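The top view shows the scanner on the blue pad at (567,328), with its handle top at (587,326). The case is at (376,262) with its label towards +x at (378,240). The plate corner where the stops meet is at about (310,187), and the decoy scanner is at (456,365). Next I'll measure these.

```bash
cat > m.py <<'E'
from h import *
def big(m,c0=None):
    k,_=cv2.findContours(m.astype(np.uint8),cv2.RETR_EXTERNAL,cv2.CHAIN_APPROX_NONE); return sorted(k,key=cv2.contourArea)[::-1]
def rect(P):
    (c,s,a)=cv2.minAreaRect((P[:,:2]*1000).astype(np.float32)); return np.round(c,1),np.round(s,1),round(a,2)
if __name__=='__main__':
  c=cam('top');P=cloud(c);hsv=cv2.cvtColor(c['image'],cv2.COLOR_RGB2HSV);H,S,V=[hsv[...,i].astype(int) for i in range(3)]
  X,Y,Z=P[...,0],P[...,1],P[...,2]
  roi=np.zeros(H.shape,bool);roi[110:225,170:300]=1
  pl=roi&(V>60)&(Z>.008)&(Z<.06); k=big(pl)[0].reshape(-1,2)
  print('plate',rect(onplane(c,k,.015)),'z',np.nanmedian(Z[roi&(V>200)]))
  pur=roi&(H>125)&(H<150)&(S>80)
  lid=roi&(Z>.039)&(Z<.056); print('lid z',np.nanmedian(Z[lid])); print('lid',rect(P[lid]),lid.sum())
  lab=roi&(abs(Z-.047)<.008)&(S<60)&(V>150)
  k=np.concatenate(big(lab)[:5]).reshape(-1,2);print('label',rect(onplane(c,k,.047)),np.nanmean(P[lab],0))
  g=roi&(Z>.07)&(Z<.09);print('grip',g.sum(),rect(P[g]),np.nanmedian(P[g],0))
  st=roi&(Z>.03)&(Z<.042)&(S<60);k=big(st)[0].reshape(-1,2);print('stops',rect(onplane(c,k,.037)))
  a,b=slice(190,245),slice(350,405)
  sub=np.zeros(H.shape,bool);sub[a,b]=1
  bl=sub&(H>100)&(H<125)&(S>120);k=np.concatenate(big(bl)[:4]).reshape(-1,2);q=onplane(c,k,.004)
  print('pad',cv2.minEnclosingCircle((q[:,:2]*1000).astype(np.float32)))
  t=sub&(Z>.116)&(Z<.14);print('handle top',t.sum(),rect(P[t]),np.nanmedian(P[t],0))
  o=sub&(H<15)&(S>150)&(Z>.1);k=big(o)[0];print('orange',rect(onplane(c,k.reshape(-1,2),.124)))
  h=sub&(Z>.03)&(Z<.05);print('hood',h.sum(),rect(P[h]))
  fr=np.zeros(H.shape,bool);fr[15:95,130:360]=1;fr&=V>180;print('frame z',np.nanpercentile(Z[fr],[5,50,95]),'xmin',np.nanmin(X[fr]))
  for nm,px in dict(dec=(308,243),cup=(112,146),standoff=(389,142)).items(): print(nm,P[px[1],px[0]])
  c2=cam('scene');P2=cloud(c2);w=(np.hypot(P2[...,0]-.45,P2[...,1]+.29)<.09)
  t=w&(P2[...,2]>.116)&(P2[...,2]<.14);print('scene handle',t.sum(),rect(P2[t]))
  g=(P2[...,2]>.07)&(P2[...,2]<.09)&(np.hypot(P2[...,0]-.54,P2[...,1])<.08);print('scene grip',rect(P2[g]))
  g=(P2[...,2]>.043)&(P2[...,2]<.053)&(np.hypot(P2[...,0]-.54,P2[...,1])<.08);print('scene lid',rect(P2[g]))
  np.savez('d.npz',P=P,Z=Z,im=c['image'])
E
python3 m.py
```

```text
plate (array([590.1,  29.1]), array([269.6, 240.9]), 87.89) z 0.01520646465018849
lid z 0.04636203774592751
lid (array([604.8,  27.4]), array([193.6, 252.6]), 71.32) 1400
label (array([640.3,  -1.9]), array([202.4, 106.2]), 89.51) [0.61576599 0.00475776 0.04455186]
grip 162 (array([564.1,  -9.8]), array([21.8, 42.4]), 82.45) [ 0.56282327 -0.00918572  0.08035033]
stops (array([598.9,   3.9]), array([209.6, 210.4]), 87.85)
pad ((455.7192077636719, -333.53466796875), 55.223915100097656)
handle top 227 (array([ 452.2, -331.1]), array([30.7, 41. ]), 84.8) [ 0.45097846 -0.32944835  0.12357026]
orange (array([ 453.2, -331.5]), array([11.6, 14.1]), 87.85)
hood 313 (array([ 452.9, -330.9]), array([61.8, 60.2]), 89.29)
frame z [0.00215501 0.05964188 0.0633433 ] xmin 0.7787837932512123
dec [ 0.39577176 -0.13999651  0.11974154]
cup [0.64924989 0.34404706 0.0055886 ]
standoff [ 0.64383326 -0.35734998  0.05083602]
scene handle 274 (array([ 454.6, -329.7]), array([29.8, 45.6]), 87.41)
scene grip (array([565.5,  -8.4]), array([22.6, 42.8]), 81.98)
scene lid (array([563.9,  -8.1]), array([ 81.6, 109.1]), 83.23)
```

>>> {"method": "jog_arm", "body": {
  "gripper": [1,1,1,1,1,1,1,1],
  "offset": [
    [2,1.4,0],
    [4,2.8,0],
    [6,4.2,0],
    [8,5.6,0],
    [10,7,0],
    [12,8.4,0],
    [14,9.8,0],
    [16,11.2,0]
  ],
  "twist": [10.5,21,31.5,42,52.5,63,73.5,84]
}}

```text
clock: 1.2
tcp_pos: [0.3066, -0.4436, 0.2049]
orientation: [-0.0, 0.649, 0.761, 0.0]
wrist_force: [-0.2, 0.7, -0.0]
finger_gap: 0.0849
grip_force: 0.0
```

>>> {"method": "jog_arm", "body": {
  "gripper": [1,1,1,1,1,1,1,1],
  "offset": [
    [2,1.4,0],
    [4,2.8,0],
    [6,4.2,0],
    [8,5.6,0],
    [10,7,0],
    [12,8.8,0],
    [14,10.6,0],
    [14.7,11.3,0]
  ],
  "twist": [10.5,21,31.5,42,52.5,63,73.5,79]
}}

```text
clock: 2.2
tcp_pos: [0.4539, -0.33, 0.2048]
orientation: [-0.0, 0.017, 1.0, 0.0]
wrist_force: [-0.8, -0.8, 1.7]
finger_gap: 0.0854
grip_force: 0.0
```

>>> {"method": "jog_arm", "body": {
  "gripper": [1,1,1,1,0.2,0,0,0],
  "offset": [
    [0,0,-5],
    [0,0,-10],
    [0,0,-12.9],
    [0,0,-12.9],
    [0,0,-12.9],
    [0,0,-12.9],
    [0,0,-12.9],
    [0,0,-12.9]
  ],
  "twist": [0,0,0,0,0,0,0,0],
  "squeeze": 40
}}

```text
clock: 3.2
tcp_pos: [0.454, -0.332, 0.0776]
orientation: [0.001, 0.02, 1.0, -0.001]
wrist_force: [0.4, -0.1, 5.3]
finger_gap: 0.0288
grip_force: 41.0
```

>>> {"method": "jog_arm", "body": {
  "gripper": [0,0,0,0,0,0,0,0],
  "offset": [
    [0,0,3],
    [0,0,7],
    [0,0,11.3],
    [2,4,11.3],
    [4,8,11.3],
    [6,12.5,11.3],
    [8,17,11.3],
    [10,21.5,11.3]
  ],
  "twist": [0,0,0,0,0,0,0,0]
}}

```text
clock: 4.2
tcp_pos: [0.5532, -0.1146, 0.1889]
orientation: [-0.0, 0.02, 1.0, 0.0]
wrist_force: [1.0, -0.3, -1.8]
finger_gap: 0.0289
grip_force: 40.3
```

>>> {"method": "jog_arm", "body": {
  "gripper": [0,0,0,0,0,0,0,0],
  "offset": [
    [2,4,0],
    [3.5,7,0],
    [4.9,10.2,0],
    [4.9,10.2,0],
    [4.9,10.2,0],
    [4.9,10.2,0],
    [4.9,10.2,0],
    [4.9,10.2,0]
  ],
  "twist": [0,0,0,0,0,0,0,0]
}}

```text
clock: 5.2
tcp_pos: [0.6019, -0.0148, 0.1892]
orientation: [0.0, 0.02, 1.0, 0.0]
wrist_force: [0.2, -0.3, -1.1]
finger_gap: 0.0289
grip_force: 40.4
```

```bash
python3 - <<'E'
from h import *
c=cam('scene');cv2.imwrite('pics/s1.png',cv2.resize(c['image'][100:330,130:430,::-1],None,fx=2.5,fy=2.5));P=cloud(c)
w=np.hypot(P[...,0]-.6027,P[...,1]+.014)<.07
from m import rect
t=w&(P[...,2]>.105)&(P[...,2]<.16)
for lo in (.115,.125,.135):
    q=P[w&(P[...,2]>lo)&(P[...,2]<lo+.01)];print(lo,len(q),rect(q))
print(env.get_state()['tcp_pos'])
E
```

```text
0.115 69 (array([616.6, -29.9]), array([88.6, 45.5]), 41.51)
0.125 114 (array([615.5, -30.4]), array([86.1, 44.1]), 41.56)
0.135 232 (array([601.7, -13.6]), array([66.4, 63.5]), 86.9)
[ 0.60194039 -0.01467618  0.18921751]
```

View pics/s1.png

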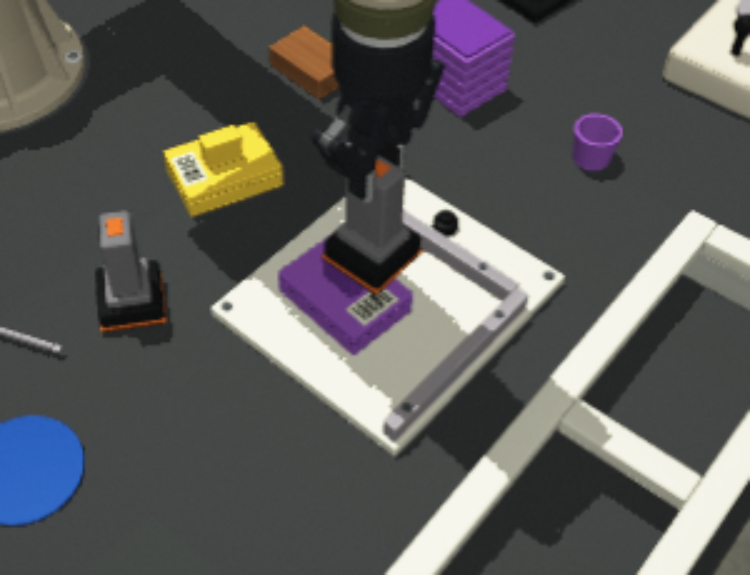

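Centred scan: the hood is at (602,-14) mm, directly over the label. The empty pad is visible at the lower left. I'll hold for another second, then take it back.

>>> {"method": "jog_arm", "body": {
  "gripper": [0,0,0,0,0,0,0,0],
  "offset": [
    [0,0,0],
    [0,0,0],
    [0,0,0],
    [0,0,0],
    [0,0,0],
    [0,0,0],
    [0,0,0],
    [0,0,0]
  ],
  "twist": [0,0,0,0,0,0,0,0]
}}

```text
clock: 6.25
tcp_pos: [0.602, -0.0142, 0.1891]
orientation: [-0.0, 0.02, 1.0, 0.0]
wrist_force: [-1.0, 0.8, -2.4]
finger_gap: 0.029
grip_force: 40.4
```

>>> {"method": "jog_arm", "body": {
  "gripper": [0,0,0,0,0,0,0,0],
  "offset": [
    [-1,-2,0],
    [-3,-6,0],
    [-5,-10.5,0],
    [-7,-15,0],
    [-9,-19.5,0],
    [-11,-24,0],
    [-13,-28,0],
    [-14.8,-31.8,0]
  ],
  "twist": [0,0,0,0,0,0,0,0]
}}

```text
clock: 7.25
tcp_pos: [0.4522, -0.3342, 0.1893]
orientation: [-0.0, 0.021, 1.0, -0.0]
wrist_force: [1.2, -0.0, -1.6]
finger_gap: 0.0291
grip_force: 40.4
```

>>> {"method": "jog_arm", "body": {
  "gripper": [0,0,0,0,0,0,0,0],
  "offset": [
    [0,0,0],
    [0,0,-2],
    [0,0,-5],
    [0,0,-8],
    [0,0,-10],
    [0,0,-10.7],
    [0,0,-11],
    [0,0,-11.2]
  ],
  "twist": [0,0,0,0,0,0,0,0]
}}

```text
clock: 8.25
tcp_pos: [0.4545, -0.3326, 0.0779]
orientation: [0.001, 0.02, 1.0, -0.0]
wrist_force: [0.5, -0.3, -1.7]
finger_gap: 0.029
grip_force: 40.6
```

>>> {"method": "jog_arm", "body": {
  "gripper": [0,0,1,1,1,1,1,1],
  "offset": [
    [0,0,-0.1],
    [0,0,-0.1],
    [0,0,-0.1],
    [0,0,-0.1],
    [0,0,-0.1],
    [0,0,-0.1],
    [0,0,-0.1],
    [0,0,-0.1]
  ],
  "twist": [0,0,0,0,0,0,0,0]
}}

```text
clock: 9.25
tcp_pos: [0.454, -0.3322, 0.0761]
orientation: [-0.0, 0.02, 1.0, 0.0]
wrist_force: [-0.2, 0.2, 0.1]
finger_gap: 0.0854
grip_force: 0.0
```

>>> {"method": "jog_arm", "body": {
  "gripper": [1,1,1,1,1,1,1,1],
  "offset": [
    [0,0,2],
    [0,0,5],
    [0,0,9],
    [0,0,12.5],
    [1,4,12.5],
    [2,10,12.5],
    [3,15,12.5],
    [4,16,12.5]
  ],
  "twist": [0,0,0,0,0,0,0,0]
}}

```text
clock: 10.25
tcp_pos: [0.494, -0.1694, 0.2015]
orientation: [-0.0, 0.018, 1.0, 0.0]
wrist_force: [0.2, -0.8, 0.4]
finger_gap: 0.0852
grip_force: 0.0
```

```bash
python3 - <<'E'
from h import *
from m import rect
c=cam('scene');cv2.imwrite('pics/s2.png',cv2.resize(c['image'][100:340,60:400,::-1],None,fx=2.2,fy=2.2));P=cloud(c)
w=np.hypot(P[...,0]-.4557,P[...,1]+.3335)<.06
q=P[w&(P[...,2]>.118)&(P[...,2]<.13)];print('handle',len(q),rect(q),np.median(q[:,2]))
w=np.hypot(P[...,0]-.564,P[...,1]+.009)<.08
for a,b in((.076,.09),(.043,.053)):
    q=P[w&(P[...,2]>a)&(P[...,2]<b)];print(a,rect(q))
print(env.get_state()['tcp_pos'],env.get_state()['wrist_force'])
E
```

```text
handle 266 (array([ 455. , -330.4]), array([29.7, 44.8]), 89.5) 0.1225586983218509
0.076 (array([566.2,  -7.5]), array([23.4, 42.7]), 84.85)
0.043 (array([565.4,  -8.3]), array([ 81.2, 110.6]), 82.28)
[ 0.49544003 -0.16989779  0.20147041] [ 0.88238187  1.25718627 -0.50819387]
```

View pics/s2.png

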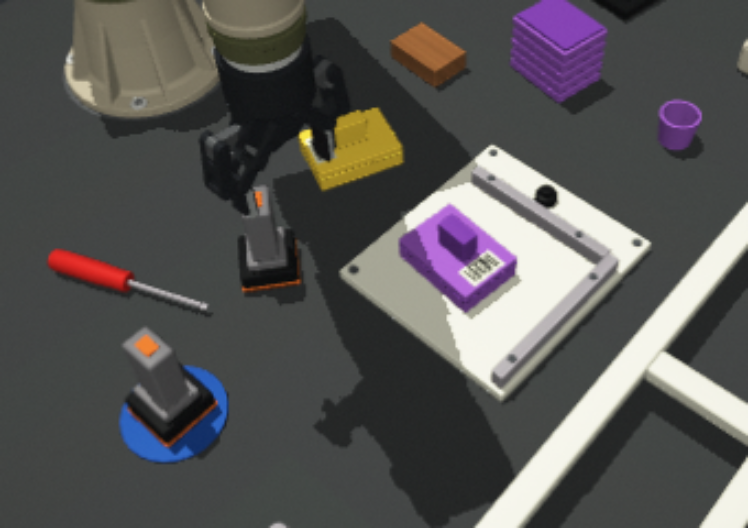

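The scanner is upright on its pad at (170,395), the gripper is clear of it, and the case hasn't moved (grip at 457,235). Next I'll go to the case grip.

>>> {"method": "jog_arm", "body": {
  "gripper": [1,1,1,1,1,1,1,1],
  "offset": [
    [2,4,0],
    [4,9,0],
    [6,14,0],
    [7.1,16.1,0],
    [7.1,16.1,-4],
    [7.1,16.1,-8],
    [7.1,16.1,-9],
    [7.1,16.1,-9]
  ],
  "twist": [-1,-3,-5,-5.3,-5.3,-5.3,-5.3,-5.3]
}}

```text
clock: 11.3
tcp_pos: [0.5651, -0.012, 0.111]
orientation: [-0.0, 0.067, 0.998, 0.0]
wrist_force: [1.2, -0.9, 0.2]
finger_gap: 0.0854
grip_force: 0.0
```

>>> {"method": "jog_arm", "body": {
  "gripper": [1,1,1,1,0.2,0,0,0],
  "offset": [
    [0,0,-2],
    [0,0,-4],
    [0,0,-5.8],
    [0,0,-5.8],
    [0,0,-5.8],
    [0,0,-5.8],
    [0,0,-5.8],
    [0,0,-5.8]
  ],
  "twist": [0,0,0,0,0,0,0,0],
  "squeeze": 50
}}

```text
clock: 12.3
tcp_pos: [0.5655, -0.0112, 0.0539]
orientation: [0.001, 0.066, 0.998, -0.0]
wrist_force: [-0.5, 0.5, 5.1]
finger_gap: 0.0179
grip_force: 48.8
```

>>> {"method": "jog_arm", "body": {
  "gripper": [0,0,0,0,0,0,0,0],
  "offset": [
    [0,0,0.4],
    [0,0,0.8],
    [1.5,1.2,0.8],
    [3,2.6,0.8],
    [4.5,4,0.8],
    [6,5,0.8],
    [6,5,0.8],
    [6,5,0.8]
  ],
  "twist": [0,0,1.5,3,5.2,5.2,5.2,5.2]
}}

```text
clock: 13.3
tcp_pos: [0.6241, 0.0386, 0.0607]
orientation: [-0.001, 0.021, 1.0, -0.0]
wrist_force: [-0.7, 1.0, -1.8]
finger_gap: 0.0175
grip_force: 49.0
```

```bash
cat > q.py <<'E'
from h import *
from m import rect,big
import sys
for n in('top','scene'):
    c=cam(n);P=cloud(c);X,Y,Z=P[...,0],P[...,1],P[...,2];im=c['image'];hsv=cv2.cvtColor(im,cv2.COLOR_RGB2HSV);H,S,V=[hsv[...,i].astype(int) for i in range(3)]
    near=(abs(X-.62)<.13)&(abs(Y-.04)<.13)
    pu=near&(H>125)&(H<150)&(S>70)
    lid=near&(Z>.042)&(Z<.066)&(pu|(Z>.05)|((V>0)&(X>.63)&(Z>.043)))
    lid&=~(Z>.064)
    k=big(lid)[0].reshape(-1,2);z=np.nanmedian(Z[lid&pu]);p=P[k[:,1],k[:,0]];p=p[~np.isnan(p[:,0])]
    print(n,'lid z',z,rect(p))
    st=near&(Z>.031)&(Z<.041)&(S<60)
    cv2.imwrite('pics/%s_%s.png'%(sys.argv[1],n),cv2.resize(im[:,:,::-1][(slice(100,230),slice(160,320)) if n=='top' else (slice(140,300),slice(190,390))],None,fx=3.5,fy=3.5,interpolation=cv2.INTER_CUBIC))
s=env.get_state();print(s['tcp_pos'],s['orientation'],s['wrist_force'],s['ft_torque'])
E
python3 q.py a
```

```text
top lid z nan (array([693.8, -31. ]), array([0., 0.]), 0.0)
scene lid z 0.052156345811402216 (array([624. ,  39.1]), array([ 81.5, 110.2]), 87.5)
[0.62418087 0.0383768  0.06092088] [-5.26524831e-04  2.10733304e-02  9.99777794e-01 -2.45700251e-05] [-0.07286057 -0.0865986  -1.0860718 ] [-0.03350668  0.01053308 -0.0496834 ]
  return np.nanmean(a, axis, out=out, keepdims=keepdims)
```

View pics/a_scene.png

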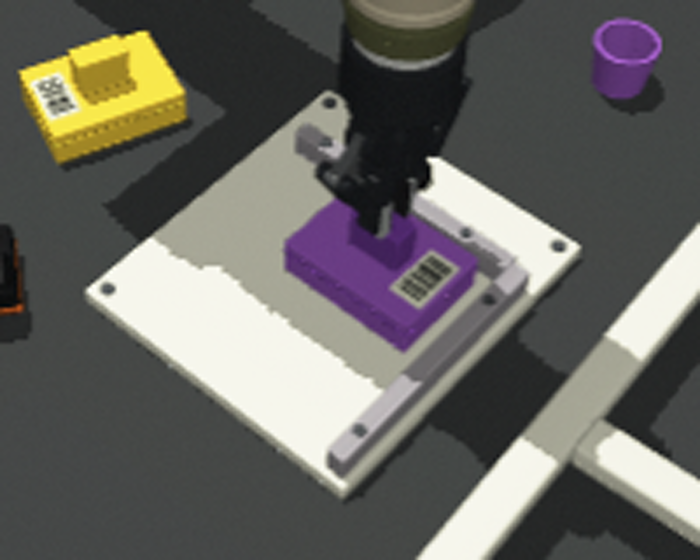

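The case is held square, about 6 mm above the plate and 12–13 mm short of both stops. I'll lower it, then creep in.

>>> {"method": "jog_arm", "body": {
  "gripper": [0,0,0,0,0,0,0,0],
  "offset": [
    [0,0,-0.3],
    [0,0,-0.6],
    [0,0,-0.7],
    [0,0,-0.75],
    [0.2,0.2,-0.75],
    [0.4,0.4,-0.75],
    [0.6,0.6,-0.75],
    [0.7,0.7,-0.75]
  ],
  "twist": [0,0,0,0,0,0,0,0]
}}

```text
clock: 14.4
tcp_pos: [0.6325, 0.0458, 0.054]
orientation: [0.0, 0.021, 1.0, -0.0]
wrist_force: [-2.1, -1.4, 4.8]
finger_gap: 0.0177
grip_force: 52.3
```

>>> {"method": "jog_arm", "body": {
  "gripper": [0,0,0,0,0,0,0,0],
  "offset": [
    [0.05,0,0],
    [0.1,0,0],
    [0.15,0,0],
    [0.2,0,0],
    [0.25,0,0],
    [0.3,0,0],
    [0.3,0,0],
    [0.3,0,0]
  ],
  "twist": [0,0,0,0,0,0,0,0]
}}

```text
clock: 15.4
tcp_pos: [0.6348, 0.0462, 0.054]
orientation: [-0.0, 0.021, 1.0, 0.0]
wrist_force: [-3.0, -0.2, 5.4]
finger_gap: 0.0176
grip_force: 53.0
```

>>> {"method": "jog_arm", "body": {
  "gripper": [0,0,0,0,0,0,0,0],
  "offset": [
    [0.05,0,0],
    [0.1,0,0],
    [0.1,0,0],
    [0.15,0,0],
    [0.15,0,0],
    [0.2,0,0],
    [0.2,0,0],
    [0.2,0,0]
  ],
  "twist": [0,0,0,0,0,0,0,0]
}}

```text
clock: 16.4
tcp_pos: [0.6368, 0.0462, 0.054]
orientation: [-0.0, 0.021, 1.0, 0.0]
wrist_force: [-1.6, -0.5, 5.1]
finger_gap: 0.0175
grip_force: 53.0
```

>>> {"method": "jog_arm", "body": {
  "gripper": [0,0,0,0,0,0,0,0],
  "offset": [
    [0.05,0,0],
    [0.05,0,0],
    [0.1,0,0],
    [0.1,0,0],
    [0.1,0,0],
    [0.15,0,0],
    [0.15,0,0],
    [0.15,0,0]
  ],
  "twist": [0,0,0,0,0,0,0,0]
}}

```text
clock: 17.4
tcp_pos: [0.6376, 0.0463, 0.054]
orientation: [-0.001, 0.021, 1.0, 0.0]
wrist_force: [-4.6, -0.1, 7.0]
finger_gap: 0.0176
grip_force: 53.6
```

Contact with stop_x is starting. Next I'll move in y.

>>> {"method": "jog_arm", "body": {
  "gripper": [0,0,0,0,0,0,0,0],
  "offset": [
    [0,0.1,0],
    [0,0.2,0],
    [0,0.3,0],
    [0,0.35,0],
    [0,0.4,0],
    [0,0.45,0],
    [0,0.45,0],
    [0,0.45,0]
  ],
  "twist": [0,0,0,0,0,0,0,0]
}}

```text
clock: 18.4
tcp_pos: [0.6378, 0.0495, 0.054]
orientation: [-0.001, 0.021, 1.0, -0.001]
wrist_force: [-4.5, -3.2, 6.9]
finger_gap: 0.0178
grip_force: 53.4
```

>>> {"method": "jog_arm", "body": {
  "gripper": [0,0,0,0,0,0,0,0],
  "offset": [
    [0,0.05,0],
    [0,0.05,0],
    [0,0.1,0],
    [0,0.1,0],
    [0,0.15,0],
    [0,0.15,0],
    [0,0.15,0],
    [0,0.15,0]
  ],
  "twist": [0,0,0,0,0,0,0,0]
}}

```text
clock: 19.4
tcp_pos: [0.6378, 0.0509, 0.054]
orientation: [-0.001, 0.021, 1.0, -0.001]
wrist_force: [-3.1, -3.9, 6.2]
finger_gap: 0.0176
grip_force: 53.4
```

>>> {"method": "jog_arm", "body": {
  "gripper": [0,0,0,0,0,0,0,0],
  "offset": [
    [0,0.05,0],
    [0,0.05,0],
    [0,0.1,0],
    [0,0.1,0],
    [0,0.15,0],
    [0,0.15,0],
    [0,0.15,0],
    [0,0.15,0]
  ],
  "twist": [0,0,0,0,0,0,0,0]
}}

```text
clock: 20.4
tcp_pos: [0.6378, 0.0525, 0.0539]
orientation: [-0.001, 0.021, 1.0, -0.001]
wrist_force: [-4.0, -3.8, 6.2]
finger_gap: 0.0176
grip_force: 53.3
```

```bash
python3 q.py b 2>/dev/null
```

```text
top lid z nan (array([688.9, -33.5]), array([0., 0.]), 0.0)
scene lid z 0.045928622345689285 (array([638.1,  53.1]), array([ 80.9, 109.4]), 87.97)
[0.63787625 0.05246279 0.05398447] [-4.84890574e-04  2.11046369e-02  9.99776900e-01 -7.13312761e-04] [-4.42357756 -3.61849251  6.54781084] [-0.76439411  0.80136045  0.00997875]
```

View pics/b_scene.png

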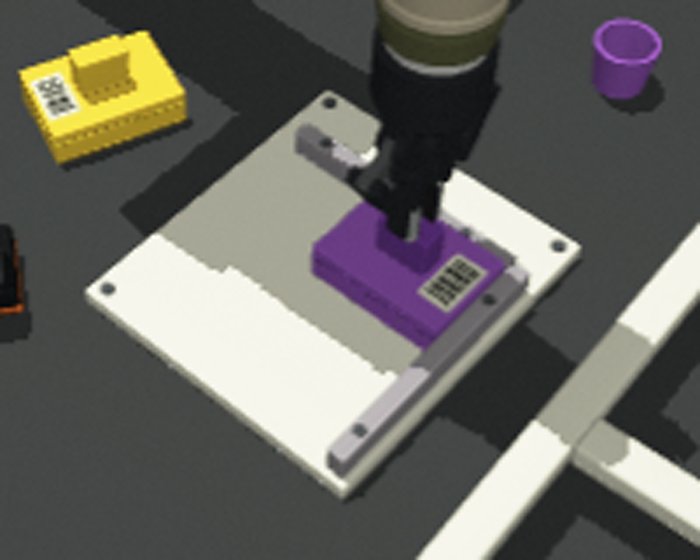

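In the picture the case lies flat against stop_x, with its +y side almost at stop_y. I'll continue in y.

>>> {"method": "jog_arm", "body": {
  "gripper": [0,0,0,0,0,0,0,0],
  "offset": [
    [0,0.05,0],
    [0,0.05,0],
    [0,0.1,0],
    [0,0.1,0],
    [0,0.15,0],
    [0,0.15,0],
    [0,0.15,0],
    [0,0.15,0]
  ],
  "twist": [0,0,0,0,0,0,0,0]
}}

```text
clock: 21.5
tcp_pos: [0.6379, 0.0535, 0.054]
orientation: [-0.0, 0.021, 1.0, -0.001]
wrist_force: [-4.2, -5.3, 7.1]
finger_gap: 0.0175
grip_force: 53.4
```

>>> {"method": "jog_arm", "body": {
  "gripper": [0,0,0,0,0,0,0,0],
  "offset": [
    [0,0.05,0],
    [0,0.05,0],
    [0,0.1,0],
    [0,0.1,0],
    [0,0.1,0],
    [0,0.1,0],
    [0,0.1,0],
    [0,0.1,0]
  ],
  "twist": [0,0,0,0,0,0,0,0]
}}

```text
clock: 22.5
tcp_pos: [0.6379, 0.0535, 0.054]
orientation: [-0.0, 0.022, 1.0, -0.002]
wrist_force: [-4.4, -8.3, 6.4]
finger_gap: 0.0176
grip_force: 53.4
```

>>> {"method": "jog_arm", "body": {
  "gripper": [0,0,0,0,0,0,0,0],
  "offset": [
    [0.05,0,0],
    [0.1,0,0],
    [0.15,0.05,0],
    [0.2,0.1,0],
    [0.2,0.1,0],
    [0.2,0.1,0],
    [0.2,0.1,0],
    [0.2,0.1,0]
  ],
  "twist": [0,0,0,0,0,0,0,0]
}}

```text
clock: 23.5
tcp_pos: [0.6379, 0.0536, 0.054]
orientation: [-0.002, 0.022, 1.0, -0.003]
wrist_force: [-9.6, -10.4, 10.5]
finger_gap: 0.0176
grip_force: 54.8
```

>>> {"method": "jog_arm", "body": {
  "gripper": [0,0,0,0,0,0,0,0],
  "offset": [
    [0.05,0,0],
    [0.1,0.05,0],
    [0.1,0.1,0],
    [0.1,0.1,0],
    [0.1,0.1,0],
    [0.1,0.1,0],
    [0.1,0.1,0],
    [0.1,0.1,0]
  ],
  "twist": [0,0,0,0,0,0,0,0]
}}

```text
clock: 24.5
tcp_pos: [0.638, 0.0536, 0.054]
orientation: [-0.003, 0.022, 1.0, -0.004]
wrist_force: [-12.2, -13.3, 12.3]
finger_gap: 0.0173
grip_force: 55.9
```

```bash
python3 q.py c 2>/dev/null; python3 - <<'E'
from h import *
from m import rect
c=cam('scene');P=cloud(c)
w=np.hypot(P[...,0]-.4557,P[...,1]+.3335)<.06
q=P[w&(P[...,2]>.118)&(P[...,2]<.13)];print('handle',rect(q))
E
```

```text
top lid z 0.04755428009269169 (array([684.9,  12.9]), array([2.5, 7.1]), 88.96)
scene lid z 0.04601536803045947 (array([638.3,  54.4]), array([ 82.4, 109.5]), 88.2)
[0.63796426 0.05359099 0.05395766] [-0.00308387  0.02220655  0.99974152 -0.00377612] [-11.26826115 -13.21256775  12.19632724] [-2.72304588  2.44755069  0.02795955]
handle (array([ 455.5, -330.3]), array([30.3, 44.1]), 89.37)
```

View pics/c_scene.png

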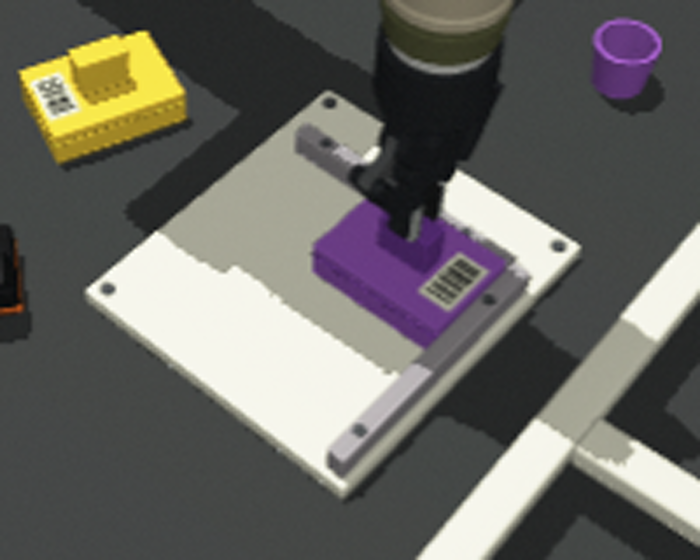

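View pics/c_top.png

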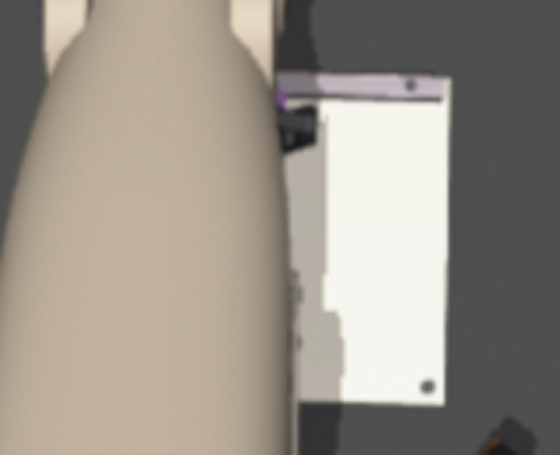

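Both stops resist firmly (about 12 N each, no further motion). In the scene view the case is flat and square in the corner. The top view only shows the arm covering it. Handing in.

```bash
python3 -c "
from workcell import env
print(env.hand_in())"
```

```text
the job is handed in; nothing more can be done
None
```

I handed the job in: the scanner was held over the label and put back upright on its pad, and the case is held square and flat in the corner, pressed at about 12 N on each stop; no verdict came back.

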